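# Swap two lacquer tins between display stands

## Robot

A 6-joint arm with a two-finger parallel gripper is mounted at the origin on the work surface. World frame = base frame: x ahead of the robot, y to its left, z up, the work surface at z = 0. Lengths are in mm, angles in rad, forces in N, time in s.
With the tool pointing down it reaches from about 350 to 775 mm from the base axis. Payload 7.3 kg.
Tool frame: the origin (TCP) lies on the centre line of the jaws, within the pads' length; the fingertips stand bot.nose_length ahead of it and the grasp point (between the pads) lies 6 mm ahead of it (bot.nose_length is the distance from the TCP to the fingertips, in mm); x points along the fingers, y is the direction in which the jaws open and shut, and the axes are right-handed (so a half turn about x gives the same grasp; the last joint's range is limited). The gripper opens to 92 mm and grips with 3 to 60 N. Pads are 19 mm wide; open, the fingers measure 130 mm over their backs; the gripper's body (75 mm by 190 mm) begins 47 mm behind the grasp point.
Start: joints at [-1.297, 0.342, 1.524, -0, 1.275, -0.146], TCP at [214.001, -479.422, 251.741] pointing down, gripper open.
Joint ranges: [-2.53, 2.53], [-0.77, 2.02], [0.04, 2.7], [-1, 4.14], [0.28, 2.66], [-3.11, 3.11]. Speed limits (rad/s): [2.57, 2.57, 3.14, 3.14, 3.14, 3.14].

## Interface

Orientations are given as [roll, pitch, yaw] about the fixed x, y, z axes, in that order (R = Rz(yaw) Ry(pitch) Rx(roll)).
In Python, from plant import bot gives the robot as it stands. The module is installed in compiled form; this text tells all that it offers.
- The arm moves only by the tool move_arm, never from a script. Its argument "deltas" is a list of rows, each an object of numbers: "x", "y", "z": the shift along the tool's x, y, z each as a share of 40 mm, from -1 to 1; "roll": the turn about the tool's x as a share of 4 degrees, from -1 to 1. A call has 1 to 20 rows; each row shifts and turns the commanded pose from where the row before left it, along the tool's axes as they then stand; what a row does not reach is not made up. A row lasts 1/12 s, in which the tool goes at most 41.7 mm and 7.16 degrees, less where a joint would pass 70% of its speed; a pose out of reach is approached as far as the arm can. A call with a number of a shift or a turn outside -1 to 1 is refused whole. A call with a gripper value outside its range is refused whole. "grip" is the opening, from 0 (shut) to 1 (fully open), set as the call begins (left out, the last holds). The fingers move at their own pace and stop on an object; the grip force is fixed at half the most. Time passes only in rows, so rows that do not move let the fingers close. It gives the time, the measured TCP pose, the force and the opening at its end, in the units of the state.
- bot.get_obs(): the state, without advancing time (a new reading comes with each control period).
- bot.capture(name): name is "scene" or "side" or "wrist"; returns the picture (384x512x3 uint8, red, green, blue); there is no depth.
- bot.camera_model(name): a dict with "fovy" (degrees; the focal length in pixels is half the picture's height over the tangent of half this angle, whatever the lens; pixels are square), "cx", "cy" (the principal point, pixels), "R" (3x3) and "t" (3): a world point X has camera coordinates R X + t; the wrist camera has in their place "hand_eye" (4x4, takes a point from camera to tool coordinates, whose origin is the TCP and whose axes are the tool frame's). Camera axes: x right, y down, z forward; pixel columns grow to the right and rows downward; lengths in mm; the calibration is good to about 2 mm. A picture is of the moment at which its call begins: read the wrist's pose just before it. camera_model takes no time and is no camera call.
- bot.close_job(): hands the job in, once; it reports no verdict.
The state is a dict: "time": time; "joint_positions": joint angles; "dq": joint speeds; "tau": joint torques, N m; "tool_pos": TCP position; "tcp_rot": TCP orientation; "contact_force": force on the tool from outside, world axes, zero at the start; "moment": the same for the moment, N m; "grip_width": finger opening in mm.
Only numpy, scipy, OpenCV 4.12 (cv2) and the standard library are available. Lean on these libraries where they do the work, as an engineer would, in place of code of your own. Each camera call takes 0.05 s, during which the arm holds its last target. There are 200 camera calls.

## Task

Swap the red tin and the green tin between the two wooden display stands, so that each ends upright and flat on the floor of the other one's stand, with its white label still facing the customers' side, away from the robot. Set the tins down rather than dropping them, never tip them over, do not knock the lamp, and leave the tumbler, the loupe and the small type tray where they are.

Things in the scene. Friction and masses are not known exactly. Their poses are not given: they have to be found in the camera images.
- red_tin: Closed square tin, red, 50 x 50 mm and 80 mm tall, about 0.2 kg (contents vary). Origin at the centre of its underside, z up. Its +x face carries the white label, and a white flap of the label, 12 x 34 mm, lies on the lid along that same edge. It starts in the rail stand, label to the stand's +x side.
- green_tin: The same tin in green; it starts in the wing stand, label to the stand's +x side.
- red_label (a point): Centre of the red tin's label: on its +x face, 25 mm from the tin's axis and 31 mm above its underside.
- green_label (a point): Centre of the green tin's label, placed likewise.
- wing_stand: Fixed wooden stand, base 88 x 88 x 8 mm; origin at its underside's centre, x to the customers' side (away from the robot), y left; place and yaw vary. Pocket 58 x 58 mm on the base: walls 10 mm thick at +y and -y, tops 96 mm above the table (a tin's lid: 88); at +x and -x only kerbs 5 mm high and thick. So fingers reach only the tin's label face and its back face.
- rail_stand: Fixed wooden stand, base, origin, axes and 58 mm pocket as the wing stand's; place and yaw vary. At -x a wooden wall 10 mm thick, at +x a brass rail of 8 mm bars (posts at y = +-34 mm), both 96 mm high; at +y and -y only kerbs 5 mm high and thick. So fingers reach only the tin's two faces beside the label.
- wing_seat (a point): Centre of the pocket floor of the wing stand, 8 mm above the table; axes as the stand's.
- rail_seat (a point): Centre of the pocket floor of the rail stand, 8 mm above the table; axes as the stand's.
- lamp: White desk lamp, fixed, between and behind the stands. Origin at the centre of its foot (radius 45 mm, 18 mm high), on the table. A 14 mm thick stem rises from there; from 300 mm up it bends towards its own -x (towards the robot), and the flat head, 34 mm wide, ends 95 mm from the stem at 345 mm height.
- tumbler: Clear tumbler, rim radius 34 mm, 90 mm tall; origin at the centre of its underside. Bystander.
- loupe: Black watchmaker's loupe standing on its wide end, radius 20 mm, 44 mm tall; origin at the centre of its underside. Bystander.
- type_tray: Small wooden tray of copper type, 90 (x) by 70 (y) by 22 mm; origin at the centre of its underside. Bystander.
Mind the look-alikes: they are no part of the job. Of the things that look like the green_tin, the smaller one is meant. There is more than one size of the red_tin; the one meant has the size given above.

How it is judged:
By the outcome, as a careful person would: the job done as asked, in the order asked, and still so for the second after the job is handed in, with the robot touching nothing.
It also fails if it takes over 72 s, if anything falls off the work surface, if the arm or the gripper's body presses on something with over 40 N, if the wrist force passes 120 N, or if a joint passes its speed limit or range.

## Working session

There is one attempt and no reset: what is moved stays moved. The work goes in short steps, Python scripts to look and compute and a tool call to move; the robot and the scene stay as the last step left them, time stands still between calls to the robot, and variables do not carry over. Pictures are saved under pics/ and viewed, about 8 in all and at most 12, crops included, and the job is handed in when it is done.

Besides the shell and the picture viewer there is one more tool, called after "Request:" by a JSON object that holds its "name" and its "arguments". move_arm: Moves the arm, as the interface text tells. Its arguments: {"type":"object","properties":{"deltas":{"type":"array","items":{"type":"object","properties":{"x":{"type":"number"},"y":{"type":"number"},"z":{"type":"number"},"roll":{"type":"number"}}}},"grip":{"type":"number"}},"required":["deltas"]}

```bash
mkdir -p pics; ls
python3 - <<'E'
from plant import bot
import cv2,numpy as np
np.set_printoptions(precision=4,suppress=True)
o=bot.get_obs(); print(o); print(bot.nose_length)
for n in ("scene","side","wrist"):
    im=bot.capture(n); cv2.imwrite(f"pics/{n}0.png",im[:,:,::-1]); print(n,bot.camera_model(n))
a=cv2.imread("pics/scene0.png");b=cv2.imread("pics/side0.png")
E
```

```text
pics
{'time': 0.0, 'joint_positions': array([-1.297 ,  0.3427,  1.525 ,  0.    ,  1.2754, -0.146 ]), 'dq': array([ 0.0001,  0.    ,  0.0006, -0.0009,  0.0019, -0.0007]), 'tau': array([ -0.0017, -43.1249, -24.4217,   0.0715,   0.056 ,  -0.0001]), 'tool_pos': array([ 213.9094, -479.0443,  251.0292]), 'tcp_rot': array([-1.7358,  1.5693,  1.8256]), 'contact_force': array([-0.4633, -0.2195,  0.066 ]), 'moment': array([ 0.0313,  0.0175, -0.0405]), 'grip_width': 91.74331218428958}
25.0
scene {'fovy': 56.935044383121756, 'cx': 254.58924542917185, 'cy': 192.04330540437047, 'R': array([[ 0.2338,  0.9722, -0.0081],
       [ 0.6943, -0.1728, -0.6986],
       [-0.6806,  0.1577, -0.7155]]), 't': array([-193.1202, -348.9931, 1457.327 ])}
side {'fovy': 48.447522324550434, 'cx': 254.5478645935406, 'cy': 192.34466092819864, 'R': array([[ 0.9984, -0.0509,  0.0233],
       [-0.0053, -0.5   , -0.866 ],
       [ 0.0558,  0.8645, -0.4995]]), 't': array([-589.9423,   77.4199, 1050.2785])}
wrist {'fovy': 64.58040901955502, 'cx': 254.72211609823432, 'cy': 186.18682261911147, 'hand_eye': array([[   0.0008,   -0.2679,    0.9634, -131.106 ],
       [   1.    ,   -0.0011,   -0.0011,    0.0194],
       [   0.0013,    0.9634,    0.2679,  -72.3434],
       [   0.    ,    0.    ,    0.    ,    1.    ]])}
```

View pics/scene0.png

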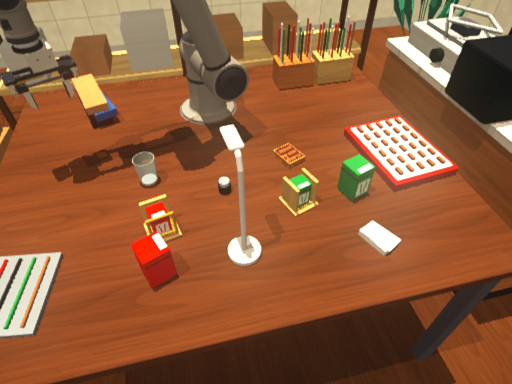

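View pics/side0.png

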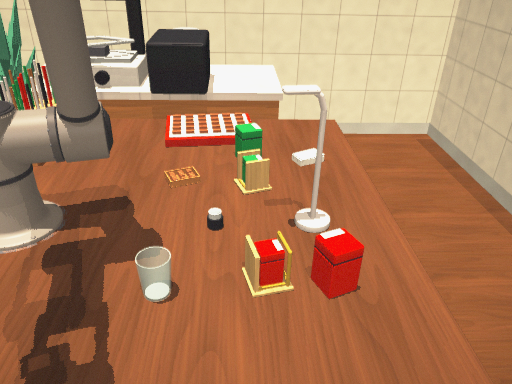

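The red tin is in the rail stand, scene ≈(160,218) and side ≈(268,265). The green tin is in the wing stand, scene ≈(299,190) and side ≈(252,172). The larger look-alikes stand free at scene (155,260) and (357,177). Next I'll zoom in.

Run:
```python
import cv2,numpy as np
def crop(n,x,y,w=66,h=50):
    im=cv2.imread(f"pics/{n}0.png")[y:y+h,x:x+w]
    im=cv2.resize(im,None,fx=6,fy=6,interpolation=cv2.INTER_CUBIC)
    for i in range(0,w,10):
        cv2.putText(im,str(x+i),(i*6,8),0,.3,(255,255,0),1); cv2.line(im,(i*6+3,10),(i*6+3,14),(255,255,0),1)
    for j in range(0,h,10):
        cv2.putText(im,str(y+j),(0,j*6+6),0,.3,(255,255,0),1); cv2.line(im,(20,j*6+3),(26,j*6+3),(255,255,0),1)
    return im
A=np.hstack([crop("scene",128,193),crop("scene",268,166)])
B=np.hstack([crop("side",236,228,66,68)[:408],crop("side",222,145,66,68)])
cv2.imwrite("pics/z0.png",np.vstack([A,B])[:,:800]); print(A.shape,B.shape)
```

```text
(300, 792, 3) (408, 792, 3)
```

View pics/z0.png

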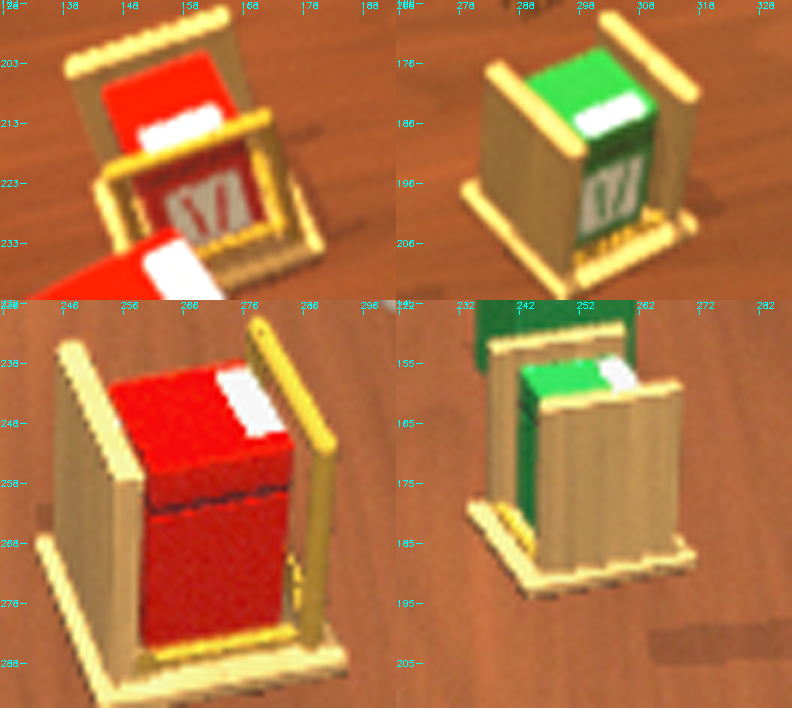

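```bash
cat > h.py <<'E'
import numpy as np,cv2
from plant import bot
from scipy.optimize import least_squares
def cam(n,obs=None):
    m=bot.camera_model(n); f=192/np.tan(np.radians(m["fovy"]/2))
    if n!="wrist": return np.array(m["R"]),np.array(m["t"]),f,m["cx"],m["cy"]
    r,p,y=obs["tcp_rot"]; c,s=np.cos,np.sin
    Rx=np.array([[1,0,0],[0,c(r),-s(r)],[0,s(r),c(r)]]);Ry=np.array([[c(p),0,s(p)],[0,1,0],[-s(p),0,c(p)]]);Rz=np.array([[c(y),-s(y),0],[s(y),c(y),0],[0,0,1]])
    T=np.eye(4);T[:3,:3]=Rz@Ry@Rx;T[:3,3]=obs["tool_pos"]
    W=np.linalg.inv(T@np.array(m["hand_eye"])); return W[:3,:3],W[:3,3],f,m["cx"],m["cy"]
def proj(C,X):
    R,t,f,cx,cy=C; P=np.asarray(X,float)@R.T+t
    return np.c_[P[:,0]/P[:,2]*f+cx,P[:,1]/P[:,2]*f+cy]
def place(p,L): # pose x,y,yaw ; local points
    L=np.asarray(L,float);c,s=np.cos(p[2]),np.sin(p[2])
    return np.c_[p[0]+c*L[:,0]-s*L[:,1],p[1]+s*L[:,0]+c*L[:,1],L[:,2]]
def fit(obs,p0): # obs: list of (C, local pts, pixels)
    def res(p): return np.concatenate([(proj(C,place(p,L))-np.asarray(U)).ravel() for C,L,U in obs])
    r=least_squares(res,p0,loss="soft_l1",f_scale=1.); return r.x,res(r.x).reshape(-1,2)
def rot(o):
    r,p,y=o["tcp_rot"]; c,s=np.cos,np.sin
    return np.array([[c(y),-s(y),0],[s(y),c(y),0],[0,0,1]])@np.array([[c(p),0,s(p)],[0,1,0],[-s(p),0,c(p)]])@np.array([[1,0,0],[0,c(r),-s(r)],[0,s(r),c(r)]])
E
cat > m0.py <<'E'
from h import *
np.set_printoptions(precision=2,suppress=True)
S,D=cam("scene"),cam("side")
u=lambda a,ox,oy,mx,my:[((x-mx+.5)/6-.5+ox,(y-my+.5)/6-.5+oy) for x,y in a]
a=[([44,44,6],(322,245)),([33,-38,98],(104,170)),([33,38,98],(268,116))]
b=[([-44,-44,0],(102,704)),([44,-44,4],(345,660)),([-44,44,6],(40,540)),([33,-38,96],(330,445)),([33,38,96],(258,323)),([-39,-39,96],(118,480)),([-29,-39,96],(143,478))]
st=[(S,[i for i,_ in a],u([j for _,j in a],128,193,0,0)),(D,[i for i,_ in b],u([j for _,j in b],236,228,0,300))]
p,r=fit(st,[560,-170,0]);print("rail",p);print(r.T)
q=[([-25,-25,88],(148,470)),([25,-25,88],(292,436)),([25,25,88],(245,362)),([-25,25,88],(110,382))]
print("redtin",*fit([(D,[i for i,_ in q],u([j for _,j in q],236,228,0,300))],p))
a=[([-44,-44,6],(466,190)),([44,-44,0],(567,296)),([44,44,4],(694,228))]
b=[([-44,-44,0],(535,593)),([44,-44,4],(693,560)),([-44,44,6],(472,508))]
st=[(S,[i for i,_ in a],u([j for _,j in a],268,166,396,0)),(D,[i for i,_ in b],u([j for _,j in b],222,145,396,300))]
p,r=fit(st,[560,120,0]);print("wing",p);print(r.T)
q=[([-25,-25,88],(527,80)),([-25,25,88],(602,48)),([25,25,88],(655,105)),([25,-25,88],(585,140))]
print("greentin",*fit([(S,[i for i,_ in q],u([j for _,j in q],268,166,396,0))],p))
for n,g in (("lamp",(245,250)),("tumbler",(149,183)),("loupe",(225,190)),("tray",(289,154)),("bigred",(160,284)),("biggreen",(355,197))):
    d=S[0].T@np.array([(g[0]-S[3])/S[2],(g[1]-S[4])/S[2],1]);o=-S[0].T@S[1];print(n,(o-d*o[2]/d[2])[:2])
o=bot.get_obs();print(rot(o))
E
python3 m0.py
```

```text
rail [ 605.69 -217.41    0.22]
[[ 0.47 -0.81  0.56 -0.55  0.78 -0.7   0.16 -0.03 -0.31  0.61]
 [ 1.19 -0.07 -0.94  2.64  1.12 -0.39 -0.07 -1.77 -0.05 -0.5 ]]
redtin [ 605.85 -218.93    0.23] [[ 0.09 -0.05]
 [ 0.48  1.58]
 [ 0.07 -0.69]
 [-0.77 -0.39]]
wing [593.34 194.38   0.34]
[[-0.71 -0.08  1.91 -1.28  0.87 -1.5 ]
 [ 0.13  1.96  0.15  0.83 -0.19 -0.74]]
greentin [593.19 192.72   0.32] [[-1.09  0.18]
 [ 0.25 -0.7 ]
 [ 1.97 -0.19]
 [-0.43  0.56]]
lamp [728.35  -3.32]
tumbler [ 398.46 -248.96]
loupe [489.44 -15.5 ]
tray [368.54 234.28]
bigred [ 777.84 -233.3 ]
biggreen [616.8  369.91]
[[-0.    0.41 -0.91]
 [ 0.   -0.91 -0.41]
 [-1.   -0.   -0.  ]]
```

Both stands and both tins are located, and the fits agree. Each tin needs one regrasp on the table. The sequence is red to spot A (480,-120), green to B (480,100), regrasp green into the rail stand, then regrasp red into the wing stand. First I'll go above the rail stand for a closer look.

```bash
cat > go.py <<'E'
import sys
from h import *
def go(x,y,z,th):
    o=bot.get_obs();R=rot(o);d=R.T@(np.array([x,y,z])-o["tool_pos"])/40
    cur=np.degrees(np.arctan2(R[1,1],R[0,1])); w=(th-cur+180)%360-180
    print("t %.2f pos"%o["time"],o["tool_pos"].round(1),"theta %.2f"%cur,"tilt",np.round(R[:2,0],4),"w %.1f"%o["grip_width"],"F",o["contact_force"].round(1))
    print("shares x,y,z",d.round(3)," roll share",round(-w/4,3),"(roll about tool x=down; +yaw = -roll)")
if __name__=="__main__": go(*map(float,sys.argv[1:5]))
E
python3 go.py 600 -215 250 -77.1
```

```text
t 0.15 pos [ 213.9 -479.1  251.2] theta -65.95 tilt [-0.0003  0.0011] w 92.1 F [ 0.4 -0.2 -0.1]
shares x,y,z [  0.034  -2.096 -11.505]  roll share 2.788 (roll about tool x=down; +yaw = -roll)
```

Request:
{"name": "move_arm", "arguments": {"deltas": [{"y":-0.15,"z":-0.82},{"y":-0.15,"z":-0.82},{"y":-0.15,"z":-0.82},{"y":-0.15,"z":-0.82},{"y":-0.15,"z":-0.82},{"y":-0.15,"z":-0.82},{"y":-0.15,"z":-0.82},{"y":-0.15,"z":-0.82},{"y":-0.15,"z":-0.82},{"y":-0.15,"z":-0.82},{"y":-0.15,"z":-0.82},{"y":-0.15,"z":-0.82},{"y":-0.15,"z":-0.82},{"y":-0.15,"z":-0.82},{"roll":0.93},{"roll":0.93},{"roll":0.93},{},{}], "grip": 1}}

```text
$.deltas[0]: bad value
```

```bash
cat > look.py <<'E'
import sys,json
from h import *
def look(name):
    o=bot.get_obs();im=bot.capture("wrist");cv2.imwrite(f"pics/{name}.png",im[:,:,::-1])
    json.dump({k:list(map(float,o[k])) for k in("tool_pos","tcp_rot")},open(f"pics/{name}.json","w"))
    v=cv2.resize(im[:,:,::-1],(800,600),interpolation=cv2.INTER_CUBIC)
    for i in range(0,512,20):cv2.line(v,(int((i+.5)*1.5625),0),(int((i+.5)*1.5625),8 if i%100 else 16),(255,255,0),1)
    for i in range(0,384,20):cv2.line(v,(0,int((i+.5)*1.5625)),(8 if i%100 else 16,int((i+.5)*1.5625)),(255,255,0),1)
    cv2.imwrite(f"pics/{name}_v.png",v)
look(sys.argv[1])
E
python3 go.py 606 -218 65 -77.1; python3 look.py w1
```

```text
t 0.15 pos [ 213.9 -479.1  251.2] theta -65.95 tilt [-0.0003  0.0011] w 92.1 F [ 0.4 -0.2 -0.1]
shares x,y,z [  4.659  -1.961 -11.611]  roll share 2.788 (roll about tool x=down; +yaw = -roll)
```

View pics/w1_v.png

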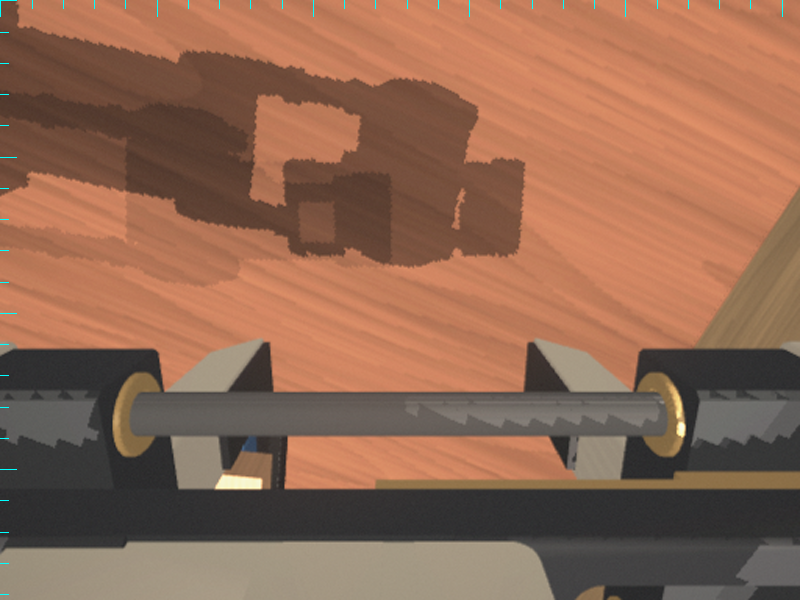

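The call was refused because every key is needed in each row. This wrist view shows that the target must lie in the upper half of the picture, so I'll stop about 60 mm short of the stand.

Request:
{"name": "move_arm", "arguments": {"deltas": [{"x":0.04,"y":-0.175,"z":-0.78,"roll":0},{"x":0.04,"y":-0.175,"z":-0.78,"roll":0},{"x":0.04,"y":-0.175,"z":-0.78,"roll":0},{"x":0.04,"y":-0.175,"z":-0.78,"roll":0},{"x":0.04,"y":-0.175,"z":-0.78,"roll":0},{"x":0.04,"y":-0.175,"z":-0.78,"roll":0},{"x":0.04,"y":-0.175,"z":-0.78,"roll":0},{"x":0.04,"y":-0.175,"z":-0.78,"roll":0},{"x":0.04,"y":-0.175,"z":-0.78,"roll":0},{"x":0.04,"y":-0.175,"z":-0.78,"roll":0},{"x":0.04,"y":-0.175,"z":-0.78,"roll":0},{"x":0.04,"y":-0.175,"z":-0.78,"roll":0},{"x":0.04,"y":-0.175,"z":-0.78,"roll":0},{"x":0,"y":0,"z":0,"roll":0.93},{"x":0,"y":0,"z":0,"roll":0.93},{"x":0,"y":0,"z":0,"roll":0.93},{"x":0,"y":0,"z":0,"roll":0},{"x":0,"y":0,"z":0,"roll":0}], "grip": 1}}

```text
time: 1.7
tool_pos: [547.2, -230.9, 230.7]
tcp_rot: [-0.633, 1.57, 2.736]
contact_force: [0.9, 0.3, 0.2]
grip_width: 91.9
```

```bash
python3 go.py 606 -218 65 -77.1; python3 look.py w2
```

```text
t 1.70 pos [ 547.2 -230.9  230.7] theta -76.99 tilt [-0.0004  0.0002] w 91.9 F [0.9 0.3 0.2]
shares x,y,z [ 4.142  0.016 -1.506]  roll share 0.026 (roll about tool x=down; +yaw = -roll)
```

View pics/w2_v.png

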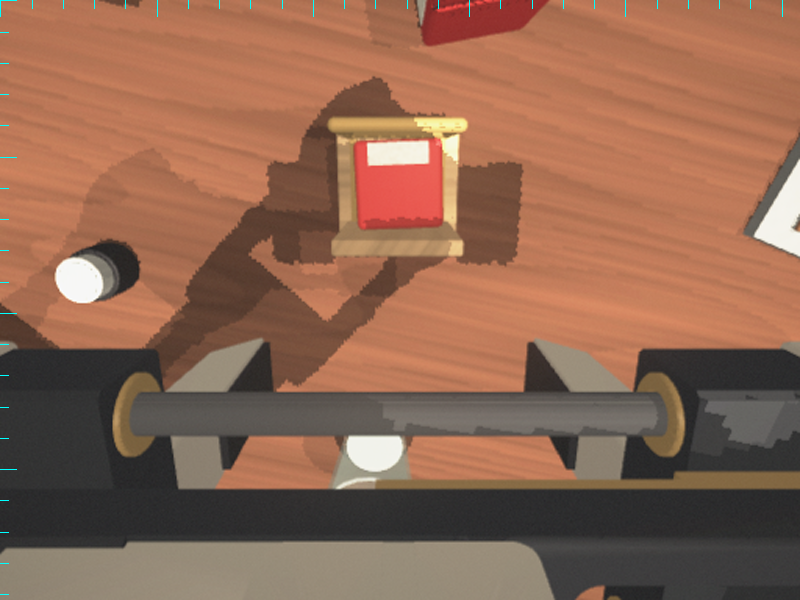

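The picture shows the red tin in the rail stand: lid (355..443, 140..228), rail at view row 125 from 329 to 468, back wall bottom edge at row 255 from 332 to 463. I'll fit both poses.

```bash
cat > m1.py <<'E'
import json
from h import *
np.set_printoptions(precision=2,suppress=True)
C=cam("wrist",json.load(open("pics/w2.json")))
v=lambda a:[((x+.5)/1.5625-.5,(y+.5)/1.5625-.5) for x,y in a]
print("tin",*fit([(C,[[25,25,88],[25,-25,88],[-25,-25,88],[-25,25,88]],v([(355,141),(441,139),(443,227),(358,228)]))],[606,-218,.22]))
print("stand",*fit([(C,[[33,39,92],[33,-39,92],[-39,38,96],[-39,-38,96]],v([(329,125),(468,125),(332,255),(463,255)]))],[606,-218,.22]))
E
python3 m1.py
```

```text
tin [ 603.95 -218.18    0.25] [[-1.38 -0.77]
 [ 1.8  -0.98]
 [ 0.44  0.9 ]
 [-0.54  1.59]]
stand [ 603.22 -217.42    0.22] [[-2.38 -0.91]
 [ 1.6  -0.71]
 [-0.69  1.14]
 [ 0.85  1.34]]
```

Request:
{"name": "move_arm", "arguments": {"deltas": [{"x":0,"y":0,"z":-0.49,"roll":0},{"x":0,"y":0,"z":-0.49,"roll":0},{"x":0,"y":0,"z":-0.49,"roll":0},{"x":0.8,"y":0,"z":0,"roll":0},{"x":0.8,"y":0,"z":0,"roll":0},{"x":0.8,"y":0,"z":0,"roll":0},{"x":0.7,"y":0,"z":0,"roll":0},{"x":0.5,"y":0,"z":0,"roll":0},{"x":0.3,"y":0,"z":0,"roll":0},{"x":0.24,"y":0,"z":0,"roll":0},{"x":0,"y":0,"z":0,"roll":0},{"x":0,"y":0,"z":0,"roll":0}], "grip": 1}}

```text
time: 2.75
tool_pos: [605.0, -218.2, 66.0]
tcp_rot: [2.402, 1.57, -0.514]
contact_force: [1.1, 0.2, 0.2]
grip_width: 91.8
```

```bash
python3 go.py 604 -218 65 -77.1
```

```text
t 2.75 pos [ 605.  -218.2   66. ] theta -77.09 tilt [ 0.0009 -0.0005] w 91.8 F [1.1 0.2 0.2]
shares x,y,z [ 0.025 -0.011  0.024]  roll share 0.002 (roll about tool x=down; +yaw = -roll)
```

Request:
{"name": "move_arm", "arguments": {"deltas": [{"x":0,"y":0,"z":0,"roll":0},{"x":0,"y":0,"z":0,"roll":0},{"x":0,"y":0,"z":0,"roll":0},{"x":0,"y":0,"z":0,"roll":0},{"x":0,"y":0,"z":0,"roll":0},{"x":0,"y":0,"z":0,"roll":0},{"x":0,"y":0,"z":0,"roll":0},{"x":0,"y":0,"z":0,"roll":0},{"x":0,"y":0,"z":0,"roll":0},{"x":0,"y":0,"z":0,"roll":0},{"x":-0.1,"y":0,"z":0,"roll":0},{"x":-0.2,"y":0,"z":0,"roll":0}], "grip": 0}}

```text
time: 3.75
tool_pos: [603.6, -217.4, 76.1]
tcp_rot: [-0.668, 1.567, 2.699]
contact_force: [-0.1, -0.6, -3.6]
grip_width: 50.3
```

Request:
{"name": "move_arm", "arguments": {"deltas": [{"x":-0.4,"y":0,"z":0,"roll":0},{"x":-0.6,"y":0,"z":0,"roll":0},{"x":-0.8,"y":0,"z":0,"roll":0},{"x":-0.6,"y":0,"z":0,"roll":0},{"x":-0.2,"y":-0.2,"z":0.16,"roll":0},{"x":0,"y":-0.5,"z":0.4,"roll":0},{"x":0,"y":-0.6,"z":0.5,"roll":0},{"x":0,"y":-0.6,"z":0.5,"roll":0},{"x":0,"y":-0.6,"z":0.5,"roll":0},{"x":0,"y":-0.4,"z":0.3,"roll":0},{"x":0,"y":-0.17,"z":0.12,"roll":0},{"x":0.3,"y":0,"z":0,"roll":0},{"x":0.6,"y":0,"z":0,"roll":0},{"x":0.7,"y":0,"z":0,"roll":0},{"x":0.6,"y":0,"z":0,"roll":0},{"x":0.4,"y":0,"z":0,"roll":0},{"x":0.2,"y":0,"z":0,"roll":0},{"x":0,"y":0,"z":0,"roll":0},{"x":0,"y":0,"z":0,"roll":0}], "grip": 0}}

```text
time: 5.33
tool_pos: [480.7, -120.4, 69.4]
tcp_rot: [0.028, 1.571, -2.889]
contact_force: [0.5, -0.6, -3.1]
grip_width: 50.0
```

```bash
python3 go.py 480 -120 58 -77.1
```

```text
t 5.33 pos [ 480.7 -120.4   69.4] theta -77.11 tilt [-0.0001 -0.    ] w 50.0 F [ 0.5 -0.6 -3.1]
shares x,y,z [ 0.285 -0.014  0.014]  roll share -0.003 (roll about tool x=down; +yaw = -roll)
```

Request:
{"name": "move_arm", "arguments": {"deltas": [{"x":0.12,"y":0,"z":0,"roll":0},{"x":0.07,"y":0,"z":0,"roll":0},{"x":0.04,"y":0,"z":0,"roll":0},{"x":0.03,"y":0,"z":0,"roll":0},{"x":0.02,"y":0,"z":0,"roll":0},{"x":0.02,"y":0,"z":0,"roll":0},{"x":0,"y":0,"z":0,"roll":0}], "grip": 0}}

```text
time: 5.92
tool_pos: [480.6, -120.3, 57.4]
tcp_rot: [2.381, 1.57, -0.536]
contact_force: [-0.2, -0.4, -1.9]
grip_width: 50.4
```

Request:
{"name": "move_arm", "arguments": {"deltas": [{"x":0.02,"y":0,"z":0,"roll":0},{"x":0.02,"y":0,"z":0,"roll":0},{"x":0,"y":0,"z":0,"roll":0}], "grip": 0}}

```text
time: 6.17
tool_pos: [480.7, -120.4, 57.4]
tcp_rot: [2.419, 1.57, -0.498]
contact_force: [-4.7, 1.4, 14.8]
grip_width: 50.6
```

Contact is confirmed at 14.8 N. I'll release red, rise, and check the lamp head's place before crossing.

Request:
{"name": "move_arm", "arguments": {"deltas": [{"x":-0.02,"y":0,"z":0,"roll":0},{"x":0,"y":0,"z":0,"roll":0},{"x":0,"y":0,"z":0,"roll":0},{"x":0,"y":0,"z":0,"roll":0},{"x":0,"y":0,"z":0,"roll":0},{"x":0,"y":0,"z":0,"roll":0},{"x":0,"y":0,"z":0,"roll":0},{"x":-0.2,"y":0,"z":0,"roll":0},{"x":-0.5,"y":0,"z":0,"roll":0},{"x":-0.8,"y":0,"z":0,"roll":0},{"x":-0.9,"y":0,"z":0,"roll":0},{"x":-0.9,"y":0,"z":0,"roll":0},{"x":-0.7,"y":0,"z":0,"roll":0},{"x":-0.3,"y":0,"z":0,"roll":0}], "grip": 1}}

```text
time: 7.33
tool_pos: [481.8, -120.8, 233.5]
tcp_rot: [2.515, 1.563, -0.401]
contact_force: [0.9, 0.1, -0.4]
grip_width: 91.5
```

```bash
python3 - <<'E'
from h import *
S=cam("scene");o=-S[0].T@S[1]
for g,z in (((222,129),345),((231,138),345),((241,150),345),((238,148),345)):
    d=S[0].T@np.array([(g[0]-S[3])/S[2],(g[1]-S[4])/S[2],1]);print(g,(o+d*(z-o[2])/d[2]).round())
D=cam("side");o=-D[0].T@D[1]
for g in ((283,90),(322,90)):
    d=D[0].T@np.array([(g[0]-D[3])/D[2],(g[1]-D[4])/D[2],1]);print(g,(o+d*(345-o[2])/d[2]).round())
E
python3 go.py 536 175 230 -71.1
```

```text
(222, 129) [647. -27. 345.]
(231, 138) [683. -14. 345.]
(241, 150) [727.  -2. 345.]
(238, 148) [719.  -6. 345.]
(283, 90) [642. -19. 345.]
(322, 90) [725. -17. 345.]
t 7.33 pos [ 481.8 -120.8  233.5] theta -77.10 tilt [ 0.0068 -0.0029] w 91.5 F [ 0.9  0.1 -0.4]
shares x,y,z [ 0.075 -6.906 -2.971]  roll share -1.501 (roll about tool x=down; +yaw = -roll)
```

Request:
{"name": "move_arm", "arguments": {"deltas": [{"x":0,"y":-0.5,"z":-0.11,"roll":0},{"x":0,"y":-0.95,"z":-0.21,"roll":0},{"x":0,"y":-0.95,"z":-0.21,"roll":0},{"x":0,"y":-0.95,"z":-0.21,"roll":0},{"x":0,"y":-0.95,"z":-0.21,"roll":0},{"x":0,"y":-0.95,"z":-0.21,"roll":0},{"x":0,"y":-0.95,"z":-0.21,"roll":0},{"x":0,"y":-0.45,"z":-0.1,"roll":0},{"x":0,"y":-0.08,"z":-0.5,"roll":0},{"x":0,"y":-0.08,"z":-0.5,"roll":0},{"x":0.07,"y":-0.09,"z":-0.5,"roll":0},{"x":0,"y":0,"z":0,"roll":-0.75},{"x":0,"y":0,"z":0,"roll":-0.75},{"x":0,"y":0,"z":0,"roll":0},{"x":0,"y":0,"z":0,"roll":0}], "grip": 1}}

```text
time: 8.58
tool_pos: [534.6, 175.2, 226.0]
tcp_rot: [1.47, 1.571, -1.344]
contact_force: [0.5, -1.3, 1.2]
grip_width: 92.0
```

```bash
python3 go.py 593 194 65 18.9; python3 look.py w3
```

```text
t 8.58 pos [534.6 175.2 226. ] theta -71.19 tilt [ 0.     -0.0001] w 92.0 F [ 0.5 -1.3  1.2]
shares x,y,z [ 4.025  0.026 -1.534]  roll share -22.523 (roll about tool x=down; +yaw = -roll)
```

View pics/w3_v.png

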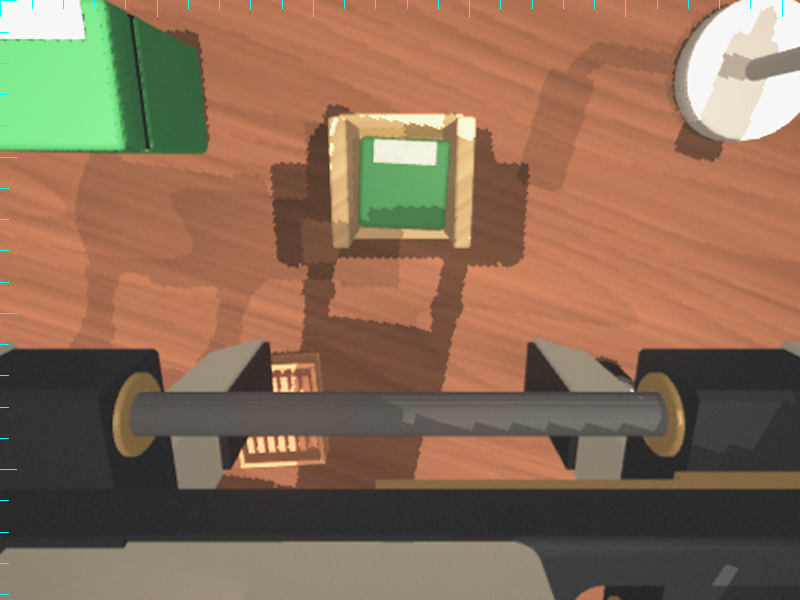

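The green lid corners are (361,137), (449,140), (447,229) and (360,227). The wing wall tops' outer corners are (328,117), (475,117), (471,248) and (333,248).

```bash
cat > m2.py <<'E'
import json
from h import *
np.set_printoptions(precision=2,suppress=True)
C=cam("wrist",json.load(open("pics/w3.json")))
v=lambda a:[((x+.5)/1.5625-.5,(y+.5)/1.5625-.5) for x,y in a]
print("tin",*fit([(C,[[25,25,88],[25,-25,88],[-25,-25,88],[-25,25,88]],v([(361,137),(449,140),(447,229),(360,227)]))],[593,194,.33]))
print("stand",*fit([(C,[[38,39,96],[38,-39,96],[-38,-39,96],[-38,39,96]],v([(328,117),(475,117),(471,248),(333,248)]))],[593,194,.33]))
E
python3 m2.py
```

```text
tin [591.24 191.11   0.3 ] [[-1.02 -0.6 ]
 [ 1.94 -1.09]
 [ 0.22  1.05]
 [-0.43  1.04]]
stand [588.51 191.84   0.33] [[-1.12 -1.15]
 [ 1.28 -1.6 ]
 [ 0.36  6.87]
 [-0.41  7.24]]
```

```bash
sed -i 's/38,39,96\],\[38,-39,96\],\[-38,-39,96\],\[-38,39,96/34,39,96],[34,-39,96],[-34,-39,96],[-34,39,96/' m2.py; python3 m2.py|tail -4; python3 go.py 592 191.5 226 18.5
```

```text
stand [591.01 192.67   0.33] [[-0.9   0.51]
 [ 1.35  0.34]
 [ 0.56 -0.49]
 [-0.81 -0.36]]
t 8.63 pos [534.6 175.2 226.1] theta -71.20 tilt [ 0.0002 -0.0001] w 91.7 F [-0.2 -0.1 -0.4]
shares x,y,z [ 0.002  0.076 -1.491]  roll share -22.426 (roll about tool x=down; +yaw = -roll)
```

Request:
{"name": "move_arm", "arguments": {"deltas": [{"x":0,"y":0.02,"z":-0.5,"roll":0},{"x":0,"y":0.02,"z":-0.5,"roll":0},{"x":0,"y":0.02,"z":-0.5,"roll":0},{"x":0,"y":0,"z":0,"roll":-1},{"x":0,"y":0,"z":0,"roll":-1},{"x":0,"y":0,"z":0,"roll":-1},{"x":0,"y":0,"z":0,"roll":-1},{"x":0,"y":0,"z":0,"roll":-1},{"x":0,"y":0,"z":0,"roll":-1},{"x":0,"y":0,"z":0,"roll":-1},{"x":0,"y":0,"z":0,"roll":-1},{"x":0,"y":0,"z":0,"roll":-1},{"x":0,"y":0,"z":0,"roll":-1},{"x":0,"y":0,"z":0,"roll":-1},{"x":0,"y":0,"z":0,"roll":-1},{"x":0,"y":0,"z":0,"roll":-1},{"x":0,"y":0,"z":0,"roll":-1},{"x":0,"y":0,"z":0,"roll":-1},{"x":0,"y":0,"z":0,"roll":-1},{"x":0,"y":0,"z":0,"roll":-1}], "grip": 1}}

```text
time: 10.3
tool_pos: [592.1, 192.2, 226.1]
tcp_rot: [1.41, 1.571, -0.213]
contact_force: [-0.3, -0.1, -0.0]
grip_width: 92.0
```

Request:
{"name": "move_arm", "arguments": {"deltas": [{"x":0,"y":0,"z":0,"roll":-1},{"x":0,"y":0,"z":0,"roll":-1},{"x":0,"y":0,"z":0,"roll":-1},{"x":0,"y":0,"z":0,"roll":-1},{"x":0,"y":0,"z":0,"roll":-1},{"x":0,"y":0,"z":0,"roll":-0.5},{"x":0.5,"y":0,"z":0,"roll":0},{"x":0.5,"y":0,"z":0,"roll":0},{"x":0,"y":0,"z":0,"roll":0},{"x":0,"y":0,"z":0,"roll":0}], "grip": 1}}

```text
time: 11.13
tool_pos: [591.7, 192.2, 185.3]
tcp_rot: [-1.67, 1.569, -2.912]
contact_force: [0.2, -0.3, 0.3]
grip_width: 91.7
```

```bash
python3 go.py 592 192 65 18.9
```

```text
t 11.13 pos [591.7 192.2 185.3] theta 18.84 tilt [-0.0021 -0.0005] w 91.7 F [ 0.2 -0.3  0.3]
shares x,y,z [3.008 0.012 0.007]  roll share -0.016 (roll about tool x=down; +yaw = -roll)
```

Request:
{"name": "move_arm", "arguments": {"deltas": [{"x":0.5,"y":0,"z":0,"roll":0},{"x":0.7,"y":0,"z":0,"roll":0},{"x":0.7,"y":0,"z":0,"roll":0},{"x":0.5,"y":0,"z":0,"roll":0},{"x":0.35,"y":0,"z":0,"roll":0},{"x":0.23,"y":0,"z":0,"roll":0},{"x":0,"y":0,"z":0,"roll":0},{"x":0,"y":0,"z":0,"roll":0}], "grip": 1}}

```text
time: 11.8
tool_pos: [593.0, 192.5, 67.6]
tcp_rot: [1.405, 1.569, 0.164]
contact_force: [-0.6, -0.2, 0.3]
grip_width: 91.9
```

Request:
{"name": "move_arm", "arguments": {"deltas": [{"x":0,"y":0,"z":0,"roll":0},{"x":0,"y":0,"z":0,"roll":0},{"x":0,"y":0,"z":0,"roll":0},{"x":0,"y":0,"z":0,"roll":0},{"x":0,"y":0,"z":0,"roll":0},{"x":0,"y":0,"z":0,"roll":0},{"x":0,"y":0,"z":0,"roll":0},{"x":0,"y":0,"z":0,"roll":0},{"x":0,"y":0,"z":0,"roll":0},{"x":0,"y":0,"z":0,"roll":0}], "grip": 0}}

```text
time: 12.63
tool_pos: [592.2, 192.3, 66.6]
tcp_rot: [-1.271, 1.57, -2.512]
contact_force: [-1.6, 0.1, 1.9]
grip_width: 50.2
```

```bash
python3 go.py 480 100 58 18.9
```

```text
t 12.63 pos [592.2 192.3  66.6] theta 18.89 tilt [-0.0003 -0.0002] w 50.2 F [-1.6  0.1  1.9]
shares x,y,z [ 0.215 -3.4    1.275]  roll share -0.001 (roll about tool x=down; +yaw = -roll)
```

Request:
{"name": "move_arm", "arguments": {"deltas": [{"x":-0.1,"y":0,"z":0,"roll":0},{"x":-0.2,"y":0,"z":0,"roll":0},{"x":-0.5,"y":0,"z":0,"roll":0},{"x":-0.7,"y":0,"z":0,"roll":0},{"x":-0.8,"y":0,"z":0,"roll":0},{"x":-0.6,"y":0,"z":0,"roll":0},{"x":0,"y":-0.4,"z":0.15,"roll":0},{"x":0,"y":-0.7,"z":0.26,"roll":0},{"x":0,"y":-0.7,"z":0.26,"roll":0},{"x":0,"y":-0.7,"z":0.26,"roll":0},{"x":0,"y":-0.6,"z":0.24,"roll":0},{"x":0,"y":-0.3,"z":0.11,"roll":0},{"x":0.4,"y":0,"z":0,"roll":0},{"x":0.6,"y":0,"z":0,"roll":0},{"x":0.7,"y":0,"z":0,"roll":0},{"x":0.6,"y":0,"z":0,"roll":0},{"x":0.35,"y":0,"z":0,"roll":0},{"x":0.15,"y":0,"z":0,"roll":0},{"x":0,"y":0,"z":0,"roll":0},{"x":0,"y":0,"z":0,"roll":0}], "grip": 0}}

```text
time: 14.3
tool_pos: [480.8, 100.0, 71.2]
tcp_rot: [1.236, 1.57, -0.005]
contact_force: [0.5, 0.4, -1.6]
grip_width: 50.6
```

```bash
python3 go.py 480 100 58.6 18.9
```

```text
t 14.30 pos [480.8 100.   71.2] theta 18.89 tilt [ 0.001 -0.   ] w 50.6 F [ 0.5  0.4 -1.6]
shares x,y,z [ 0.315 -0.018 -0.007]  roll share -0.001 (roll about tool x=down; +yaw = -roll)
```

Request:
{"name": "move_arm", "arguments": {"deltas": [{"x":0.15,"y":0,"z":0,"roll":0},{"x":0.08,"y":0,"z":0,"roll":0},{"x":0.04,"y":0,"z":0,"roll":0},{"x":0.03,"y":0,"z":0,"roll":0},{"x":0.02,"y":0,"z":0,"roll":0},{"x":0.02,"y":0,"z":0,"roll":0},{"x":0,"y":0,"z":0,"roll":0}], "grip": 0}}

```text
time: 14.88
tool_pos: [480.3, 99.9, 58.5]
tcp_rot: [1.077, 1.57, -0.164]
contact_force: [-4.4, -0.5, 14.5]
grip_width: 50.2
```

Request:
{"name": "move_arm", "arguments": {"deltas": [{"x":-0.02,"y":0,"z":0,"roll":0},{"x":0,"y":0,"z":0,"roll":0},{"x":0,"y":0,"z":0,"roll":0},{"x":0,"y":0,"z":0,"roll":0},{"x":0,"y":0,"z":0,"roll":0},{"x":0,"y":0,"z":0,"roll":0},{"x":0,"y":0,"z":0,"roll":0},{"x":-0.3,"y":0,"z":0,"roll":0},{"x":-0.6,"y":0,"z":0,"roll":0},{"x":-0.7,"y":0,"z":0,"roll":0},{"x":-0.4,"y":0,"z":0,"roll":0},{"x":0,"y":0,"z":0,"roll":1},{"x":0,"y":0,"z":0,"roll":1},{"x":0,"y":0,"z":0,"roll":1},{"x":0,"y":0,"z":0,"roll":1},{"x":0,"y":0,"z":0,"roll":1},{"x":0,"y":0,"z":0,"roll":1},{"x":0,"y":0,"z":0,"roll":1},{"x":0,"y":0,"z":0,"roll":1},{"x":0,"y":0,"z":0,"roll":1}], "grip": 1}}

```text
time: 16.55
tool_pos: [480.1, 99.9, 137.6]
tcp_rot: [-0.873, 1.571, -2.746]
contact_force: [-1.3, 0.2, -0.3]
grip_width: 91.8
```

Request:
{"name": "move_arm", "arguments": {"deltas": [{"x":0,"y":0,"z":0,"roll":1},{"x":0,"y":0,"z":0,"roll":1},{"x":0,"y":0,"z":0,"roll":1},{"x":0,"y":0,"z":0,"roll":1},{"x":0,"y":0,"z":0,"roll":1},{"x":0,"y":0,"z":0,"roll":1},{"x":0,"y":0,"z":0,"roll":1},{"x":0,"y":0,"z":0,"roll":1},{"x":0,"y":0,"z":0,"roll":1},{"x":0,"y":0,"z":0,"roll":1},{"x":0,"y":0,"z":0,"roll":1},{"x":0,"y":0,"z":0,"roll":1},{"x":0,"y":0,"z":0,"roll":1},{"x":0,"y":0,"z":0,"roll":0.5},{"x":0,"y":0,"z":0,"roll":0},{"x":0,"y":0,"z":0,"roll":0}], "grip": 1}}

```text
time: 17.88
tool_pos: [480.1, 99.9, 137.6]
tcp_rot: [0.145, 1.571, -2.666]
contact_force: [0.3, -0.3, -0.8]
grip_width: 91.7
```

```bash
python3 go.py 480.3 99.9 58.5 -71.1
```

```text
t 17.88 pos [480.1  99.9 137.6] theta -71.04 tilt [-0.0002 -0.0001] w 91.7 F [ 0.3 -0.3 -0.8]
shares x,y,z [ 1.977e+00  1.000e-03 -4.000e-03]  roll share 0.016 (roll about tool x=down; +yaw = -roll)
```

Request:
{"name": "move_arm", "arguments": {"deltas": [{"x":0.4,"y":0,"z":0,"roll":0},{"x":0.6,"y":0,"z":0,"roll":0},{"x":0.5,"y":0,"z":0,"roll":0},{"x":0.33,"y":0,"z":0,"roll":0},{"x":0.15,"y":0,"z":0,"roll":0},{"x":0,"y":0,"z":0,"roll":0},{"x":0,"y":0,"z":0,"roll":0}], "grip": 1}}

```text
time: 18.47
tool_pos: [480.4, 99.9, 58.7]
tcp_rot: [2.154, 1.571, -0.657]
contact_force: [-0.2, -0.4, 0.1]
grip_width: 91.6
```

Request:
{"name": "move_arm", "arguments": {"deltas": [{"x":0,"y":0,"z":0,"roll":0},{"x":0,"y":0,"z":0,"roll":0},{"x":0,"y":0,"z":0,"roll":0},{"x":0,"y":0,"z":0,"roll":0},{"x":0,"y":0,"z":0,"roll":0},{"x":0,"y":0,"z":0,"roll":0},{"x":0,"y":0,"z":0,"roll":0},{"x":0,"y":0,"z":0,"roll":0},{"x":0,"y":0,"z":0,"roll":0},{"x":0,"y":0,"z":0,"roll":0}], "grip": 0}}

```text
time: 19.3
tool_pos: [480.3, 99.9, 58.6]
tcp_rot: [2.342, 1.571, -0.47]
contact_force: [0.1, -0.4, 2.0]
grip_width: 50.3
```

```bash
python3 go.py 480 -218 200 -71.1;python3 go.py 603.7 -217.5 200 -71.1
```

```text
t 19.30 pos [480.3  99.9  58.6] theta -71.11 tilt [ 0.0002 -0.0001] w 50.3 F [ 0.1 -0.4  2. ]
shares x,y,z [-3.534  7.517  2.579]  roll share -0.002 (roll about tool x=down; +yaw = -roll)
t 19.30 pos [480.3  99.9  58.6] theta -71.11 tilt [ 0.0002 -0.0001] w 50.3 F [ 0.1 -0.4  2. ]
shares x,y,z [-3.534  8.507 -0.351]  roll share -0.002 (roll about tool x=down; +yaw = -roll)
```

Request:
{"name": "move_arm", "arguments": {"deltas": [{"x":-0.1,"y":0,"z":0,"roll":0},{"x":-0.4,"y":0,"z":0,"roll":0},{"x":-0.8,"y":0,"z":0,"roll":0},{"x":-0.9,"y":0,"z":0,"roll":0},{"x":-0.9,"y":0,"z":0,"roll":0},{"x":-0.5,"y":0.1,"z":0.034,"roll":0},{"x":0,"y":0.5,"z":0.172,"roll":0},{"x":0,"y":0.9,"z":0.309,"roll":0},{"x":0,"y":0.9,"z":0.309,"roll":0},{"x":0,"y":0.9,"z":0.309,"roll":0},{"x":0,"y":0.9,"z":0.309,"roll":0},{"x":0,"y":0.9,"z":0.309,"roll":0},{"x":0,"y":0.9,"z":0.309,"roll":0},{"x":0,"y":0.9,"z":0.309,"roll":0},{"x":0,"y":0.6,"z":0.15,"roll":0},{"x":0,"y":0.27,"z":-0.4,"roll":0},{"x":0,"y":0.24,"z":-0.7,"roll":0},{"x":0,"y":0.24,"z":-0.7,"roll":0},{"x":0,"y":0.24,"z":-0.7,"roll":0.75},{"x":0,"y":0,"z":0,"roll":0.75}], "grip": 0}}

```text
time: 20.97
tool_pos: [593.2, -221.4, 201.4]
tcp_rot: [3.083, 1.569, 0.165]
contact_force: [-1.7, 0.7, -1.8]
grip_width: 50.0
```

```bash
python3 go.py 603.7 -217.5 180 -77.1
```

```text
t 20.97 pos [ 593.2 -221.4  201.4] theta -77.18 tilt [0.0018 0.0003] w 50.0 F [-1.7  0.7 -1.8]
shares x,y,z [ 0.535 -0.036 -0.278]  roll share -0.021 (roll about tool x=down; +yaw = -roll)
```

Request:
{"name": "move_arm", "arguments": {"deltas": [{"x":0,"y":-0.02,"z":-0.15,"roll":0},{"x":0,"y":-0.02,"z":-0.14,"roll":0},{"x":0.5,"y":0,"z":0,"roll":0},{"x":0,"y":0,"z":0,"roll":0},{"x":0,"y":0,"z":0,"roll":0},{"x":0,"y":0,"z":0,"roll":0}], "grip": 0}}

```text
time: 21.47
tool_pos: [600.2, -217.5, 183.2]
tcp_rot: [1.696, 1.571, -1.22]
contact_force: [0.7, -0.3, -2.3]
grip_width: 50.2
```

```bash
python3 go.py 604.3 -217.5 150 -77.2
python3 - <<'E'
from h import *
a=bot.capture("scene")[130:235,100:220,::-1];b=bot.capture("side")[180:300,210:330,::-1]
f=lambda i:cv2.resize(i,(400,400*i.shape[0]//i.shape[1]),interpolation=cv2.INTER_CUBIC)[:350]
cv2.imwrite("pics/i1.png",np.hstack([f(a),f(b)]))
E
```

```text
t 21.47 pos [ 600.2 -217.5  183.2] theta -77.08 tilt [ 0.0001 -0.0001] w 50.2 F [ 0.7 -0.3 -2.3]
shares x,y,z [ 0.83   0.022 -0.101]  roll share 0.029 (roll about tool x=down; +yaw = -roll)
```

View pics/i1.png

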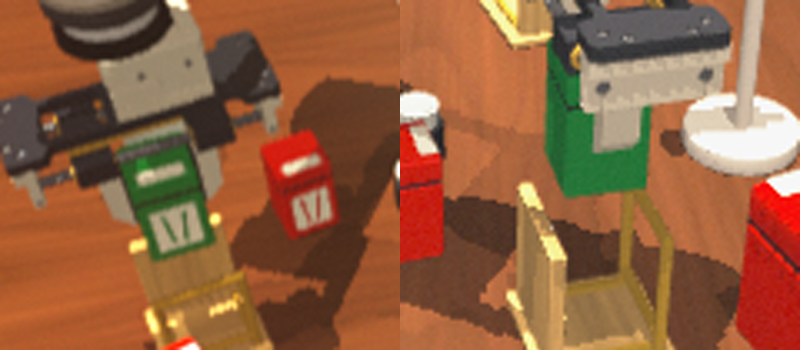

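Green hangs upright above the empty rail stand with its label to the customers, and red stands at A. I'll make the final x correction and start to descend.

Request:
{"name": "move_arm", "arguments": {"deltas": [{"x":0,"y":0.02,"z":-0.1,"roll":0},{"x":0.3,"y":0,"z":0,"roll":0},{"x":0.3,"y":0,"z":0,"roll":0},{"x":0.23,"y":0,"z":0,"roll":0},{"x":0.15,"y":0,"z":0,"roll":0},{"x":0.1,"y":0,"z":0,"roll":0},{"x":0.1,"y":0,"z":0,"roll":0},{"x":0,"y":0,"z":0,"roll":0},{"x":0,"y":0,"z":0,"roll":0}], "grip": 0}}

```text
time: 22.32
tool_pos: [604.6, -217.5, 135.5]
tcp_rot: [2.297, 1.57, -0.62]
contact_force: [0.5, 0.7, -1.2]
grip_width: 50.4
```

```bash
python3 go.py 604.3 -217.5 66.6 -77.2
```

```text
t 22.32 pos [ 604.6 -217.5  135.5] theta -77.11 tilt [ 0.0003 -0.0002] w 50.4 F [ 0.5  0.7 -1.2]
shares x,y,z [ 1.723e+00 -1.000e-03  8.000e-03]  roll share 0.023 (roll about tool x=down; +yaw = -roll)
```

Tin bottom at about 77 mm, inside the walls with no contact. Continuing.

Request:
{"name": "move_arm", "arguments": {"deltas": [{"x":0.25,"y":0,"z":0,"roll":0},{"x":0.3,"y":0,"z":0,"roll":0},{"x":0.3,"y":0,"z":0,"roll":0},{"x":0.25,"y":0,"z":0,"roll":0},{"x":0.15,"y":0,"z":0,"roll":0},{"x":0.1,"y":0,"z":0,"roll":0},{"x":0.05,"y":0,"z":0,"roll":0},{"x":0,"y":0,"z":0,"roll":0},{"x":0,"y":0,"z":0,"roll":0}], "grip": 0}}

```text
time: 23.07
tool_pos: [604.7, -217.5, 79.7]
tcp_rot: [2.394, 1.57, -0.523]
contact_force: [-0.2, -0.5, -1.3]
grip_width: 50.6
```

```bash
python3 go.py 604.3 -217.5 66.6 -77.2
```

```text
t 23.07 pos [ 604.7 -217.5   79.7] theta -77.11 tilt [ 0.0007 -0.0004] w 50.6 F [-0.2 -0.5 -1.3]
shares x,y,z [ 0.327 -0.004  0.011]  roll share 0.023 (roll about tool x=down; +yaw = -roll)
```

Request:
{"name": "move_arm", "arguments": {"deltas": [{"x":0.14,"y":0,"z":0,"roll":0},{"x":0.08,"y":0,"z":0,"roll":0},{"x":0.04,"y":0,"z":0,"roll":0},{"x":0.03,"y":0,"z":0,"roll":0},{"x":0.02,"y":0,"z":0,"roll":0},{"x":0.02,"y":0,"z":0,"roll":0},{"x":0,"y":0,"z":0,"roll":0}], "grip": 0}}

```text
time: 23.65
tool_pos: [604.5, -217.4, 66.6]
tcp_rot: [2.191, 1.571, -0.725]
contact_force: [-2.5, 0.3, 1.9]
grip_width: 50.3
```

Request:
{"name": "move_arm", "arguments": {"deltas": [{"x":0.02,"y":0,"z":0,"roll":0},{"x":0,"y":0,"z":0,"roll":0}], "grip": 0}}

```text
time: 23.82
tool_pos: [604.5, -217.4, 66.6]
tcp_rot: [2.286, 1.57, -0.63]
contact_force: [-4.0, 1.4, 7.7]
grip_width: 50.5
```

Request:
{"name": "move_arm", "arguments": {"deltas": [{"x":-0.02,"y":0,"z":0,"roll":0},{"x":0,"y":0,"z":0,"roll":0},{"x":0,"y":0,"z":0,"roll":0},{"x":0,"y":0,"z":0,"roll":0},{"x":0,"y":0,"z":0,"roll":0},{"x":0,"y":0,"z":0,"roll":0},{"x":0,"y":0,"z":0,"roll":0},{"x":-0.3,"y":0,"z":0,"roll":0},{"x":-0.6,"y":0,"z":0,"roll":0},{"x":-0.8,"y":0,"z":0,"roll":0},{"x":-0.8,"y":0,"z":0,"roll":0},{"x":-0.5,"y":0,"z":0,"roll":0},{"x":0,"y":-0.36,"z":0.28,"roll":0},{"x":0,"y":-0.6,"z":0.5,"roll":0},{"x":0,"y":-0.6,"z":0.5,"roll":0},{"x":0,"y":-0.6,"z":0.5,"roll":0},{"x":0,"y":-0.6,"z":0.5,"roll":0},{"x":0,"y":-0.3,"z":0.2,"roll":0},{"x":0,"y":0,"z":0,"roll":-1},{"x":0,"y":0,"z":0,"roll":-1}], "grip": 1}}

```text
time: 25.48
tool_pos: [480.0, -119.5, 187.6]
tcp_rot: [2.322, 1.569, -0.451]
contact_force: [0.3, -0.2, -0.0]
grip_width: 91.8
```

Request:
{"name": "move_arm", "arguments": {"deltas": [{"x":0,"y":0,"z":0,"roll":-1},{"x":0,"y":0,"z":0,"roll":-1},{"x":0,"y":0,"z":0,"roll":-1},{"x":0,"y":0,"z":0,"roll":-1},{"x":0,"y":0,"z":0,"roll":-1},{"x":0,"y":0,"z":0,"roll":-1},{"x":0,"y":0,"z":0,"roll":-1},{"x":0,"y":0,"z":0,"roll":-1},{"x":0,"y":0,"z":0,"roll":-1},{"x":0,"y":0,"z":0,"roll":-1},{"x":0,"y":0,"z":0,"roll":-1},{"x":0,"y":0,"z":0,"roll":-1},{"x":0,"y":0,"z":0,"roll":-1},{"x":0,"y":0,"z":0,"roll":-1},{"x":0,"y":0,"z":0,"roll":-1},{"x":0,"y":0,"z":0,"roll":-1},{"x":0,"y":0,"z":0,"roll":-1},{"x":0,"y":0,"z":0,"roll":-1},{"x":0,"y":0,"z":0,"roll":-1},{"x":0,"y":0,"z":0,"roll":-1}], "grip": 1}}

```text
time: 27.15
tool_pos: [480.6, -120.3, 187.1]
tcp_rot: [0.941, 1.57, -0.436]
contact_force: [0.9, -0.2, 0.0]
grip_width: 91.5
```

Request:
{"name": "move_arm", "arguments": {"deltas": [{"x":0.5,"y":0,"z":0,"roll":-0.5},{"x":0.5,"y":0,"z":0,"roll":0},{"x":0,"y":0,"z":0,"roll":0},{"x":0,"y":0,"z":0,"roll":0}], "grip": 1}}

```text
time: 27.48
tool_pos: [480.2, -120.1, 146.4]
tcp_rot: [-2.135, 1.57, 2.802]
contact_force: [-0.2, 0.5, 0.5]
grip_width: 91.8
```

```bash
python3 go.py 480.7 -120.4 57.4 12.9
python3 - <<'E'
from h import *
a=bot.capture("scene")[150:255,110:230,::-1];b=bot.capture("side")[195:300,210:330,::-1]
f=lambda i:cv2.resize(i,(400,350),interpolation=cv2.INTER_CUBIC)
cv2.imwrite("pics/i2.png",np.hstack([f(a),f(b)]))
E
```

```text
t 27.48 pos [ 480.2 -120.1  146.4] theta 12.88 tilt [-0.0011  0.0004] w 91.8 F [-0.2  0.5  0.5]
shares x,y,z [2.225 0.013 0.012]  roll share -0.005 (roll about tool x=down; +yaw = -roll)
```

View pics/i2.png

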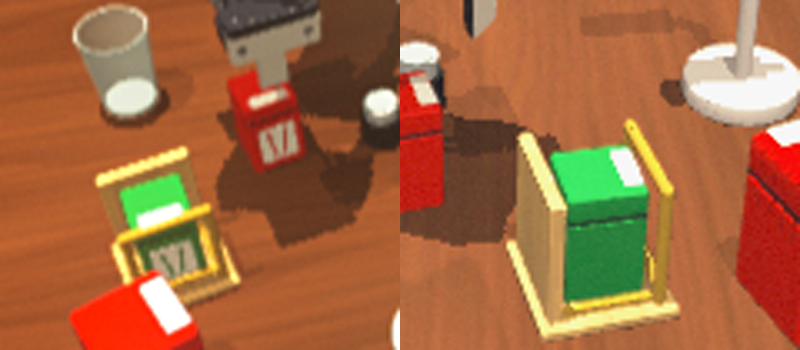

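Green sits flat in the rail stand with its label on the rail side. Next I'll regrasp red.

Request:
{"name": "move_arm", "arguments": {"deltas": [{"x":0.4,"y":0,"z":0,"roll":0},{"x":0.6,"y":0,"z":0,"roll":0},{"x":0.5,"y":0,"z":0,"roll":0},{"x":0.35,"y":0,"z":0,"roll":0},{"x":0.25,"y":0,"z":0,"roll":0},{"x":0.12,"y":0,"z":0,"roll":0},{"x":0,"y":0,"z":0,"roll":0},{"x":0,"y":0,"z":0,"roll":0}], "grip": 1}}

```text
time: 28.25
tool_pos: [481.1, -120.5, 58.1]
tcp_rot: [0.894, 1.569, -0.452]
contact_force: [1.5, -0.5, 0.0]
grip_width: 91.6
```

Request:
{"name": "move_arm", "arguments": {"deltas": [{"x":0,"y":0,"z":0,"roll":0},{"x":0,"y":0,"z":0,"roll":0},{"x":0,"y":0,"z":0,"roll":0},{"x":0,"y":0,"z":0,"roll":0},{"x":0,"y":0,"z":0,"roll":0},{"x":0,"y":0,"z":0,"roll":0},{"x":0,"y":0,"z":0,"roll":0},{"x":0,"y":0,"z":0,"roll":0},{"x":0,"y":0,"z":0,"roll":0},{"x":0,"y":0,"z":0,"roll":0}], "grip": 0}}

```text
time: 29.08
tool_pos: [480.4, -120.2, 57.4]
tcp_rot: [-1.5, 1.571, -2.846]
contact_force: [-0.9, 0.9, 1.9]
grip_width: 50.4
```

```bash
python3 go.py 480.7 192.8 200 12.9;python3 go.py 591.8 192.8 200 18.9
```

```text
t 29.08 pos [ 480.4 -120.2   57.4] theta 12.89 tilt [-0.0001 -0.    ] w 50.4 F [-0.9  0.9  1.9]
shares x,y,z [-3.566  1.753 -7.626]  roll share -0.003 (roll about tool x=down; +yaw = -roll)
t 29.08 pos [ 480.4 -120.2   57.4] theta 12.89 tilt [-0.0001 -0.    ] w 50.4 F [-0.9  0.9  1.9]
shares x,y,z [-3.567  4.461 -7.007]  roll share -1.503 (roll about tool x=down; +yaw = -roll)
```

Request:
{"name": "move_arm", "arguments": {"deltas": [{"x":-0.1,"y":0,"z":0,"roll":0},{"x":-0.4,"y":0,"z":0,"roll":0},{"x":-0.8,"y":0,"z":0,"roll":0},{"x":-0.9,"y":0,"z":0,"roll":0},{"x":-0.9,"y":0,"z":0,"roll":0},{"x":-0.4,"y":0.02,"z":-0.1,"roll":0},{"x":0,"y":0.12,"z":-0.5,"roll":0},{"x":0,"y":0.21,"z":-0.9,"roll":0},{"x":0,"y":0.21,"z":-0.9,"roll":0},{"x":0,"y":0.21,"z":-0.9,"roll":0},{"x":0,"y":0.21,"z":-0.9,"roll":0},{"x":0,"y":0.21,"z":-0.9,"roll":0},{"x":0,"y":0.21,"z":-0.9,"roll":0},{"x":0,"y":0.21,"z":-0.9,"roll":0},{"x":0,"y":0.14,"z":-0.6,"roll":0},{"x":0,"y":0.4,"z":0,"roll":0},{"x":0,"y":0.7,"z":0.1,"roll":0},{"x":0,"y":0.7,"z":0.2,"roll":0},{"x":0,"y":0.6,"z":0.15,"roll":0},{"x":0,"y":0.25,"z":0.05,"roll":0}], "grip": 0}}

```text
time: 30.75
tool_pos: [592.0, 191.7, 196.6]
tcp_rot: [1.035, 1.57, -0.311]
contact_force: [-1.9, -0.8, -2.4]
grip_width: 50.3
```

Request:
{"name": "move_arm", "arguments": {"deltas": [{"x":0,"y":0,"z":0,"roll":-0.75},{"x":0,"y":0,"z":0,"roll":-0.75},{"x":0,"y":0,"z":0,"roll":0},{"x":0,"y":0,"z":0,"roll":0}], "grip": 0}}

```text
time: 31.08
tool_pos: [589.2, 192.0, 196.8]
tcp_rot: [-1.643, 1.57, -2.885]
contact_force: [0.7, 0.4, -2.0]
grip_width: 50.6
```

```bash
python3 go.py 591.8 192.8 150 18.9
```

```text
t 31.08 pos [589.2 192.  196.8] theta 18.81 tilt [-0.0011 -0.0003] w 50.6 F [ 0.7  0.4 -2. ]
shares x,y,z [1.171e+00 6.900e-02 1.000e-03]  roll share -0.024 (roll about tool x=down; +yaw = -roll)
```

Request:
{"name": "move_arm", "arguments": {"deltas": [{"x":0,"y":0.075,"z":-0.01,"roll":-0.02},{"x":0.3,"y":0,"z":0,"roll":0},{"x":0.4,"y":0,"z":0,"roll":0},{"x":0.3,"y":0,"z":0,"roll":0},{"x":0.15,"y":0,"z":0,"roll":0},{"x":0.1,"y":0,"z":0,"roll":0},{"x":0.1,"y":0,"z":0,"roll":0},{"x":0.1,"y":0,"z":0,"roll":0},{"x":0,"y":0,"z":0,"roll":0},{"x":0,"y":0,"z":0,"roll":0}], "grip": 0}}

```text
time: 31.92
tool_pos: [592.4, 193.4, 139.6]
tcp_rot: [1.284, 1.57, 0.044]
contact_force: [0.4, -0.0, -2.6]
grip_width: 50.1
```

```bash
python3 go.py 592 193 65.5 18.9
```

```text
t 31.92 pos [592.4 193.4 139.6] theta 18.97 tilt [0.0005 0.    ] w 50.1 F [ 0.4 -0.  -2.6]
shares x,y,z [ 1.852 -0.013  0.006]  roll share 0.016 (roll about tool x=down; +yaw = -roll)
```

Request:
{"name": "move_arm", "arguments": {"deltas": [{"x":0.25,"y":0,"z":0,"roll":0},{"x":0.3,"y":0,"z":0,"roll":0},{"x":0.35,"y":0,"z":0,"roll":0},{"x":0.25,"y":0,"z":0,"roll":0},{"x":0.15,"y":0,"z":0,"roll":0},{"x":0.1,"y":0,"z":0,"roll":0},{"x":0.1,"y":0,"z":0,"roll":0},{"x":0,"y":0,"z":0,"roll":0},{"x":0,"y":0,"z":0,"roll":0}], "grip": 0}}

```text
time: 32.67
tool_pos: [592.5, 193.4, 79.5]
tcp_rot: [1.278, 1.57, 0.038]
contact_force: [0.2, -0.1, -2.4]
grip_width: 50.0
```

```bash
python3 go.py 592 193 65.5 18.9
```

```text
t 32.67 pos [592.5 193.4  79.5] theta 18.97 tilt [0.0005 0.    ] w 50.0 F [ 0.2 -0.1 -2.4]
shares x,y,z [ 0.351 -0.014  0.005]  roll share 0.018 (roll about tool x=down; +yaw = -roll)
```

Request:
{"name": "move_arm", "arguments": {"deltas": [{"x":0.16,"y":0,"z":0,"roll":0},{"x":0.08,"y":0,"z":0,"roll":0},{"x":0.04,"y":0,"z":0,"roll":0},{"x":0.03,"y":0,"z":0,"roll":0},{"x":0.02,"y":0,"z":0,"roll":0},{"x":0.02,"y":0,"z":0,"roll":0},{"x":0.02,"y":0,"z":0,"roll":0},{"x":0,"y":0,"z":0,"roll":0}], "grip": 0}}

```text
time: 33.33
tool_pos: [592.3, 193.4, 65.4]
tcp_rot: [1.12, 1.57, -0.12]
contact_force: [-2.9, 0.1, 4.2]
grip_width: 50.0
```

Seated at the expected height with contact felt. I'll release, rise and withdraw.

Request:
{"name": "move_arm", "arguments": {"deltas": [{"x":0,"y":0,"z":0,"roll":0},{"x":0,"y":0,"z":0,"roll":0},{"x":0,"y":0,"z":0,"roll":0},{"x":0,"y":0,"z":0,"roll":0},{"x":0,"y":0,"z":0,"roll":0},{"x":0,"y":0,"z":0,"roll":0},{"x":0,"y":0,"z":0,"roll":0},{"x":-0.3,"y":0,"z":0,"roll":0},{"x":-0.6,"y":0,"z":0,"roll":0},{"x":-0.8,"y":0,"z":0,"roll":0},{"x":-0.8,"y":0,"z":0,"roll":0},{"x":-0.8,"y":0,"z":0,"roll":0},{"x":-0.4,"y":-0.3,"z":0,"roll":0},{"x":0,"y":-0.7,"z":0,"roll":0},{"x":0,"y":-0.8,"z":0,"roll":0},{"x":0,"y":-0.8,"z":0,"roll":0},{"x":0,"y":-0.6,"z":0,"roll":0},{"x":0,"y":-0.3,"z":0,"roll":0},{"x":0,"y":0,"z":0,"roll":0},{"x":0,"y":0,"z":0,"roll":0}], "grip": 1}}

```text
time: 35.0
tool_pos: [460.2, 147.9, 213.7]
tcp_rot: [1.373, 1.568, 0.133]
contact_force: [0.5, -0.3, 0.4]
grip_width: 91.6
```

```bash
python3 go.py 500 150 200 18.9
python3 - <<'E'
from h import *
a=bot.capture("scene")[110:260,110:330,::-1];b=bot.capture("side")[120:300,130:350,::-1]
f=lambda i:cv2.resize(i,(600,300*i.shape[0]//150 if 0 else 300),interpolation=cv2.INTER_CUBIC)
cv2.imwrite("pics/end.png",np.vstack([cv2.resize(a,(440,300),interpolation=cv2.INTER_CUBIC),cv2.resize(b,(440,300),interpolation=cv2.INTER_CUBIC)]))
E
```

```text
t 35.00 pos [460.2 147.9 213.7] theta 18.96 tilt [0.0024 0.0003] w 91.6 F [ 0.5 -0.3  0.4]
shares x,y,z [0.346 0.957 0.273]  roll share 0.015 (roll about tool x=down; +yaw = -roll)
```

View pics/end.png

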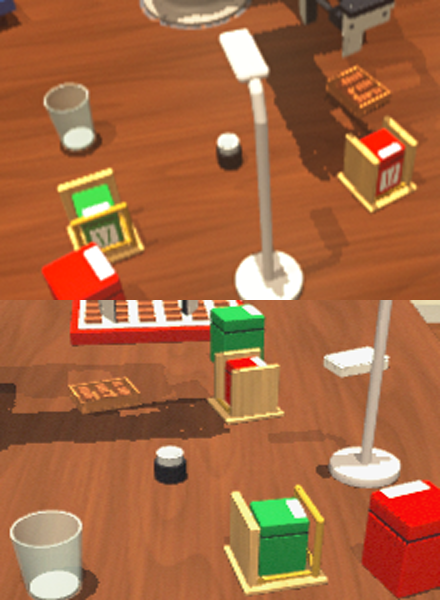

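Both tins sit below the wall tops in their new stands with labels to the customers, and the bystanders look undisturbed. I'll hand it in.

```bash
python3 -c "
from plant import bot
print(bot.close_job(), bot.get_obs()['time'])"
```

```text
the job is handed in; nothing more can be done
the job is handed in; nothing more can be done
```

The swap is done and handed in at about 35 s of the 72 s allowed. The red tin is now in the wing stand and the green tin in the rail stand, each regrasped once at a free spot on the table.

- **Placing:** both tins were lowered until the wrist force showed touch-down (about 4 to 15 N), at the height expected for the table or pocket floor. There was no contact with the walls on the way in.
- **Final pictures:** both tins stand upright, below the wall tops, with labels to the customers. The lamp, tumbler, loupe, type tray and look-alike tins appear unmoved. I judged this by eye and did not re-measure the final positions.
- **Disagreements:** the wrist and outside cameras differed by about 2 to 3 mm on where the stands are. I used positions between the two, within the pockets' 4 mm clearance. My first fit of the wing stand assumed its walls were too long; I corrected that before gripping.

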